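Index the swing-arm board stand one hole

ROBOT

A 6-joint arm with a two-finger parallel gripper is mounted at the origin on a cart in front of the work surface, level with it; the furniture and walls round the work are solid. World frame = base frame: x ahead of the robot, y to its left, z up, the work surface at z = 0. Lengths are in m, angles in rad, forces in N, time in s.
With the tool pointing down it reaches from about 0.375 to 0.975 m from the base axis. Payload 3.8 kg.
Tool frame: the origin (TCP) lies between the finger pads; the fingertips stand 17 mm ahead of it and the grasp point (between the pads) lies 2 mm behind it; z points along the fingers, y is the line along which they close (so a half turn about z gives the same grasp; the last joint's range is limited). The gripper opens to 85 mm and grips with 20 to 120 N. Pads are 22 mm wide; open, the fingers measure 114 mm over their backs; the gripper's body (76 mm by 85 mm) begins 54 mm behind the grasp point. The pads swing forward as they close: fully open they stand 13 mm farther back than shut.
Start: joints at [1.192, 0.264, 1.604, -0, 1.274, -0.037], TCP at [0.226, 0.636, 0.248] pointing down, gripper open.
Joint ranges: [-2.63, 2.63], [-0.94, 2.18], [0.31, 2.57], [-1.31, 4.45], [0, 2.66], [-2.55, 2.55]. Speed limits (rad/s): [2.57, 2.57, 3.14, 3.14, 3.14, 3.14].

INTERFACE

Orientations are given as a rotation vector (axis times angle).
In Python, from workcell import bot gives the robot as it stands.
- The arm moves only by the tool play_rows, never from a script. Its argument "steps" is one flat list of numbers, 4 for each row, row after row: the shift along the tool's x, y, z in m, then the turn about the tool's z in rad. A call has 1 to 10 rows; each row is the pose to reach, as a shift and turn from the pose commanded when the call began, along the tool's axes at that moment; what a row does not reach only later rows make up. A row lasts 1/8 s, in which the tool goes at most 62.5 mm and 10.7 degrees, less where a joint would pass 70% of its speed; a pose out of reach is approached as far as the arm can. A call with a gripper value outside its range is refused whole. "jaw" is the closure in counts, from 0 (fully open) to 255 (shut), set as the call begins (left out, the last holds). The fingers move at their own pace and stop on an object; "grip_force" is the grip in N (left out, the last holds). Time passes only in rows, so rows that repeat a pose let the fingers close. It gives the time, the measured TCP pose, the force, the opening and the grip force at its end, in the units of the state.
- bot.read_state(): the state, without advancing time (a new reading comes with each control period).
- bot.read_camera(name): name is "scene" or "top" or "wrist"; returns a dict with "pixels" (420x560x3 uint8, blue, green, red), "mtx" (3x3 intrinsics, pixels), "R" (3x3) and "t" (3): a world point X has camera coordinates R X + t. Camera axes: x right, y down, z forward; pixel columns grow to the right and rows downward; lengths in m; the calibration is good to about 2 mm. A picture is of the moment at which its call begins. There is no depth.
- bot.finish_job(): hands the job in; it is judged then, once.
The state is a dict: "time": time; "q": joint angles; "joint_vel": joint speeds; "joint_torque": joint torques, N m; "tool_pos": TCP position; "tcp_rot": TCP orientation; "wrist_force": force on the tool from outside, world axes, zero at the start; "torque": the same for the moment, N m; "width": opening from 0.0 (shut) to 1.0 (fully open); "grip_force": force on a finger pad.
Only numpy, scipy, OpenCV 4.12 (cv2) and the standard library are available. Lean on these libraries where they do the work, as an engineer would, in place of code of your own. Each camera call takes 0.05 s, during which the arm holds its last target. There are 200 camera calls.

TASK

Move the swing arm of the circuit-board stand on by one hole, to the side where the dish of screws stands. Hook a fingertip under the top of the pull ring without gripping it, lift the spring pin out of its hole, swing the arm by the ring straight to the next hole, let the pin drop fully home there and take the finger out of the ring. Use little force, and leave the other things on the bench where they are.

Things in the scene. Friction and masses are not known exactly. Their poses are not given: they have to be found in the camera images.
- board_stand: Swing-arm stand for a circuit board, fixed to the bench: aluminium plate 210 x 230 x 12 mm with a pivot post, five 13 mm index holes in an arc and the grey arm with its pin (all count as the stand). Origin on the bench under the pivot axis; the plate spans x -45 to 165, y -115 to 115 mm here. x points from the pivot to the middle hole, away from the robot within 0.25 rad; z up
- pivot (a point): centre of the top of the pivot post (34 mm across), 50 mm above the bench, on the arm's upright hinge axis. The arm is 32 mm wide, its top 28 mm above the bench
- ring_centre (a point): centre of the opening of the upright pull ring on top of the index pin: 7 mm steel wire, 61 mm clear inside, 75 mm outside, 106 mm above the bench with the pin home, 140 mm from the pivot axis. Axes: x outward along the arm, through the ring; z up. Moves with pin and arm. Below it stands only the pin in its sleeve (30 mm across, top 56 mm above the bench)
- cradle (a point): where the green circuit board rests on the arm's outer end, 227 mm from the pivot axis, 28 mm above the bench; the cradle spans 38 mm inward and outward along the arm from here and 52 mm to each side, with the board's parts up to 45 mm above the bench
- index_pin (a joint): lift of the pin and its ring, m: 0 = home in a hole, 0.024 = highest. A spring pulls it down, with about 4 N at 0 and 6 N at 0.015. From about 0.009 the nose clears the plate and the arm can swing; resting on the plate between holes it reads about 0.008
- swing (a joint): angle of the arm, rad: 0 = in the middle hole, where it starts; positive = anticlockwise from above, to the stand's +y (left from the robot). Holes at -0.698, -0.349, 0, 0.349, 0.698 (49 mm apart at the pin); about 0.015 rad of play in a hole. Light friction (about 1 N at the ring); it stays where it is left
- hole2 (a point): first hole to the right (-y side) of the middle one: centre of its mouth in the plate's top face, 12 mm above the bench
- hole3 (a point): middle hole, in which the pin starts: centre of its mouth in the plate's top face, 12 mm above the bench
- hole4 (a point): first hole to the left (+y side) of the middle one: centre of its mouth in the plate's top face, 12 mm above the bench
- screw_dish: shallow round metal dish of screws, 94 mm across, 18 mm high, standing to one side of the stand; which side varies. Origin at the centre of its underside
- solder_spool: spool of solder wire with black flanges, 52 mm across, 38 mm high, standing on the other side of the stand. Origin at the centre of its underside
- driver: small screwdriver with a teal handle, 22 x 140 x 25 mm, a bystander lying or standing on the bench. Origin at the centre of its underside
- marker: felt marker, 14 x 137 x 14 mm, a bystander lying or standing on the bench. Origin at the centre of its underside
- pliers: long-nose pliers, 66 x 152 x 12 mm, a bystander lying or standing on the bench. Origin at the centre of its underside
- loupe: black eye loupe, 37 mm across, 34 mm high, a bystander lying or standing on the bench. Origin at the centre of its underside
- capacitor: can capacitor, 30 mm across, 46 mm high, upright, a bystander lying or standing on the bench. Origin at the centre of its underside
- heat_sink: finned aluminium heat sink, 36 x 50 x 24 mm, a bystander lying or standing on the bench. Origin at the centre of its underside
Things that resemble listed ones, but are neither listed nor needed, are in the scene too. Several things have the shape of the screw_dish; the one meant has the colours described above.

How it is judged:
By the outcome, as a careful person would: the job done as asked, in the order asked, and still so for the second after the job is handed in, with the robot touching nothing.
It also fails if it takes over 48 s, if anything falls off the work surface, if the arm or the gripper's body presses on something with over 40 N, if the wrist force passes 120 N, or if a joint passes its speed limit or range.

## Working session

There is one attempt and no reset: what is moved stays moved. The work goes in short steps, Python scripts to look and compute and a tool call to move; the robot and the scene stay as the last step left them, time stands still between calls to the robot, and variables do not carry over. Pictures are saved under pics/ and viewed, at most 13 in all, crops included, and the job is handed in when it is done.

Besides the shell and the picture viewer there is one more tool, called after ">>>" by a JSON object that holds its "op" and its "data". play_rows: Moves the arm, as the interface text tells. Its arguments: {"type":"object","properties":{"steps":{"type":"array"},"jaw":{"type":"number"},"grip_force":{"type":"number"}},"required":["steps"]}

```bash
mkdir -p pics; python3 - <<'E'
from workcell import bot
import cv2,numpy as np,pickle
d={}
for n in("scene","top"):
    c=bot.read_camera(n);d[n]=c;cv2.imwrite(f"pics/{n}0.png",c["pixels"]);print(n,c["mtx"].tolist(),c["R"].round(3).tolist(),c["t"].round(3).tolist())
pickle.dump(d,open("c0.pkl","wb"))
s=bot.read_state();print(s)
E
```

```text
scene [[447.15420153489725, 0.0, 280.44675241568365], [0.0, 447.15420153489725, 214.55501759133273], [0.0, 0.0, 1.0]] [[0.915, -0.403, 0.003], [-0.311, -0.712, -0.63], [0.256, 0.576, -0.777]] [-0.55, 0.28, 0.925]
top [[469.51745378027493, 0.0, 276.3518759422726], [0.0, 469.51745378027493, 208.48004794622784], [0.0, 0.0, 1.0]] [[-0.029, -1.0, 0.007], [-0.998, 0.029, -0.048], [0.048, -0.009, -0.999]] [0.045, 0.612, 1.322]
{'time': 0.1, 'q': array([ 1.19210518e+00,  2.64682833e-01,  1.60527705e+00,  2.91943229e-06,
        1.27368929e+00, -3.69306813e-02]), 'joint_vel': array([ 0.00133627, -0.0009038 , -0.00285884,  0.00057655,  0.00058849,
       -0.00171768]), 'joint_torque': array([ 2.94391348e-04, -5.16711366e+01, -3.68590987e+01, -1.45856520e-04,
        6.26837224e-03, -4.11397696e-05]), 'tool_pos': array([0.22600708, 0.63535916, 0.24706171]), 'tcp_rot': array([-0.53415574, -3.09541421,  0.00315954]), 'wrist_force': array([ 0.36431936, -0.15402558,  0.33167736]), 'torque': array([ 0.04169604,  0.03639143, -0.01808366]), 'grip_force': 0.0, 'width': 0.9995536122231256}
```

View pics/scene0.png

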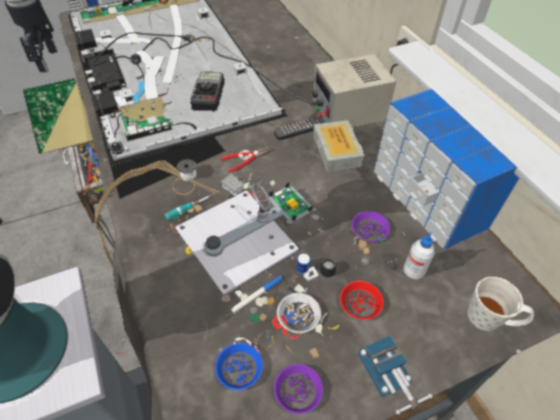

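View pics/top0.png

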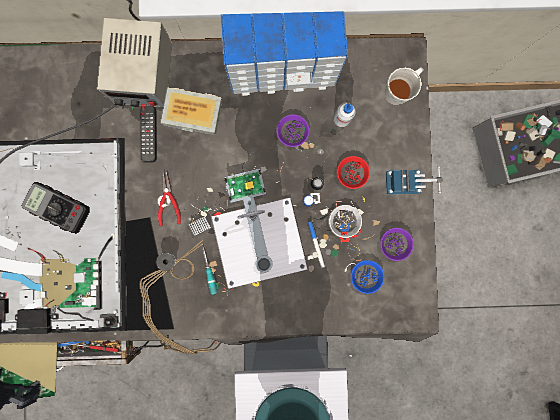

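The plain metal dish is at about (345,220) in the top view, on the stand's right (-y), so the target is hole2. In that view the pivot is at about (264,264) and the ring at about (250,203). Next I'll zoom in on the stand and look at the fingers.

View pics/z1.png

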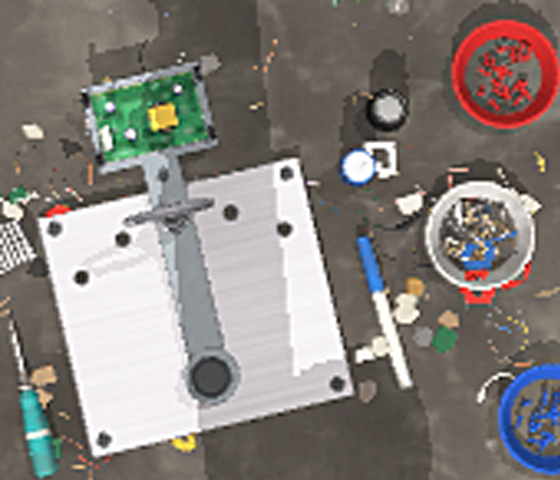

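View pics/z2.png

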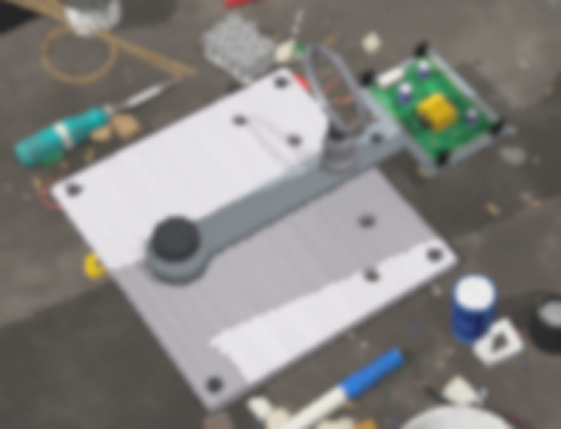

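View pics/w0.png

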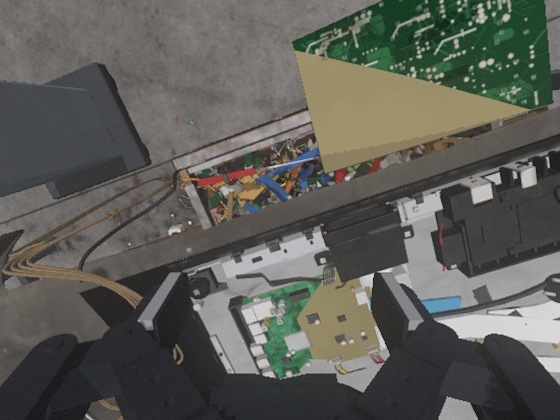

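The camera views show the upright ring, with its plane across the arm and its opening facing radially. The tool points straight down, so the finger can't enter the ring as it is. I'll move it above the stand, close the jaws and see how the arm behaves near its reach limits.

>>> {"op": "play_rows", "data": {"steps": [0,0,-0.05,0,-0.05,-0.035,-0.08,0.17,-0.1,-0.07,-0.1,0.34,-0.15,-0.105,-0.1,0.51,-0.2,-0.14,-0.1,0.68,-0.25,-0.175,-0.1,0.85,-0.3,-0.21,-0.1,1.0,-0.35,-0.245,-0.1,1.05,-0.4,-0.28,-0.1,1.05,-0.45,-0.315,-0.1,1.05], "jaw": 255}}

```text
time: 1.4
tool_pos: [0.5453, 0.1865, 0.3481]
tcp_rot: [-2.014, -2.411, -0.0]
wrist_force: [0.9, 0.0, 0.2]
width: 0.001
grip_force: 0.0
```

```bash
python3 - <<'E'
from workcell import bot
import numpy as np,pickle
from h import *
from scipy.spatial.transform import Rotation as Ro
d=pickle.load(open("c0.pkl","rb"));T=d["top"]
f=lambda a,b:(200+a/3.3,150+b/3.3)
P=onplane(T,f(210,376),.05)
print("pivot",P)
for n,uv,z in(("h5",(80,277),.012),("h4",(122,239),.012),("h2",(231,212),.012),("h1",(284,229),.012),("ringL",(125,218),.106),("ringR",(213,205),.106),("cradle",(152,118),.04)):
    X=onplane(T,f(*uv),z);v=(X-P)[:2];print(n,X,np.linalg.norm(v),np.arctan2(v[1],v[0]))
s=bot.read_state();print(s["time"],s["q"],s["tool_pos"],Ro.from_rotvec(s["tcp_rot"]).as_matrix().round(3))
E
```

```text
pivot [0.45971804 0.06657869 0.05      ]
h5 [0.54528768 0.17695277 0.012     ] 0.13965887631446197 0.9113179701928773
h4 [0.57695317 0.13998255 0.012     ] 0.13831921183121867 0.5594079947400937
h2 [0.59752653 0.0453331  0.012     ] 0.13943656497771734 -0.152963236607506
h1 [5.81518287e-01 4.79338093e-06 1.20000000e-02] 0.13880700305869692 -0.5002156808954075
ringL [0.59181033 0.13002167 0.106     ] 0.14653799714944282 0.4477579326268875
ringR [0.60020585 0.05914322 0.106     ] 0.14068443691672952 -0.05287672092667979
cradle [0.67817766 0.10986249 0.04      ] 0.22270629374912712 0.19559857169333664
1.4 [2.86271267e-01 3.13189813e-02 1.68732047e+00 1.65182195e-04
 1.42302815e+00 1.07268766e-01] [0.54534452 0.18653836 0.34806003] [[-0.178  0.984 -0.   ]
 [ 0.984  0.178  0.   ]
 [ 0.    -0.    -1.   ]]
```

Stand geometry agrees with the sizes given: the pivot is at (0.460, 0.067), yaw is about 0.204 rad, and the hole radii are about 0.139 m. The ring is near (0.597, 0.095) and hole2 is near (0.598, 0.046). Now I'll test the inner reach limit to see whether the tool tilts there.

>>> {"op": "play_rows", "data": {"steps": [0,-0.06,0,0,0,-0.12,0,0,0,-0.18,0,0,0,-0.24,0,0,0,-0.3,0,0,0,-0.32,0,0]}}

```text
time: 2.15
tool_pos: [0.2273, 0.1307, 0.3481]
tcp_rot: [2.013, 2.412, 0.002]
wrist_force: [0.2, 0.1, 0.3]
width: 0.002
grip_force: 0.0
```

```bash
cat > s.py <<'E'
from workcell import bot
from scipy.spatial.transform import Rotation as Ro
s=bot.read_state();print(s["time"],s["q"].round(3),s["tool_pos"].round(4),s["wrist_force"].round(1));print(Ro.from_rotvec(s["tcp_rot"]).as_matrix().round(3))
E
python3 s.py
```

```text
2.15 [ 0.427 -0.639  2.179  0.     1.6    0.247] [0.2273 0.1307 0.3481] [0.2 0.1 0.3]
[[-0.179  0.984  0.001]
 [ 0.984  0.179  0.001]
 [ 0.001  0.001 -1.   ]]
```

>>> {"op": "play_rows", "data": {"steps": [0,0,0.06,0,0,0,0.12,0,0,0,0.18,0,0,0,0.23,0,0,-0.03,0.23,0,0,-0.06,0.23,0,0,-0.08,0.23,0]}}

```text
time: 3.02
tool_pos: [0.1667, 0.1297, 0.1392]
tcp_rot: [-2.012, -2.408, 0.029]
wrist_force: [-0.2, 0.1, -0.4]
width: -0.004
grip_force: 0.0
```

```bash
python3 s.py
```

```text
3.025 [ 5.460e-01 -6.760e-01  2.570e+00 -2.000e-03  1.266e+00  3.680e-01] [0.1667 0.1297 0.1392] [-0.2  0.1 -0.4]
[[-0.178  0.984 -0.015]
 [ 0.984  0.178 -0.011]
 [-0.009 -0.017 -1.   ]]
```

>>> {"op": "play_rows", "data": {"steps": [0,-0.06,0.06,0,0,-0.1,0.1,0]}}

```text
time: 3.28
tool_pos: [0.1373, 0.1632, 0.1241]
tcp_rot: [-2.011, -2.407, 0.088]
wrist_force: [0.5, 0.5, -0.6]
width: -0.001
grip_force: 0.0
```

```bash
python3 s.py
```

```text
3.275 [ 0.758 -0.607  2.571 -0.003  1.234  0.58 ] [0.1373 0.1632 0.1241] [ 0.5  0.5 -0.6]
[[-0.178  0.983 -0.039]
 [ 0.983  0.177 -0.04 ]
 [-0.033 -0.045 -0.998]]
```

>>> {"op": "play_rows", "data": {"steps": [0,0.03,-0.06,0,0,0.06,-0.12,0,0,0.09,-0.18,0]}}

```text
time: 3.65
tool_pos: [0.2272, 0.1845, 0.2891]
tcp_rot: [-2.009, -2.408, 0.089]
wrist_force: [0.6, 0.6, 0.4]
width: 0.003
grip_force: 0.0
```

```bash
python3 s.py
```

```text
3.65 [ 0.609 -0.511  2.219 -0.011  1.489  0.43 ] [0.2272 0.1845 0.2891] [0.6 0.6 0.4]
[[-0.18   0.983 -0.04 ]
 [ 0.983  0.178 -0.041]
 [-0.033 -0.046 -0.998]]
```

Overreaching trades a little tilt for position, and the tilt stays, so the tool can be tilted step by step. I'll go high and straight ahead with the pads turned across the arm, then push past the outer limit to tilt the fingers outward.

>>> {"op": "play_rows", "data": {"steps": [-0.021,0.044,-0.035,-0.14,-0.042,0.088,-0.07,-0.28,-0.063,0.132,-0.105,-0.42,-0.084,0.176,-0.14,-0.56,-0.105,0.22,-0.175,-0.7,-0.126,0.264,-0.21,-0.84,-0.147,0.308,-0.245,-0.98,-0.168,0.352,-0.28,-1.12,-0.189,0.396,-0.315,-1.26,-0.21,0.44,-0.35,-1.4]}}

```text
time: 4.9
tool_pos: [0.7119, 0.0696, 0.6248]
tcp_rot: [0.02, -3.102, 0.062]
wrist_force: [1.3, -0.4, 0.4]
width: -0.004
grip_force: 0.0
```

```bash
python3 s.py
```

```text
4.9 [ 0.08   0.435  0.698 -0.042  2.05  -1.522] [0.7119 0.0696 0.6248] [ 1.3 -0.4  0.4]
[[-0.999 -0.014 -0.039]
 [-0.012  0.999 -0.04 ]
 [ 0.039 -0.04  -0.998]]
```

>>> {"op": "play_rows", "data": {"steps": [-0.04,0,-0.04,0,-0.08,0,-0.08,0,-0.12,0,-0.12,0,-0.16,0,-0.16,0,-0.2,0,-0.2,0,-0.24,0,-0.24,0,-0.28,0,-0.28,0,-0.32,0,-0.32,0]}}

```text
time: 5.9
tool_pos: [0.7619, 0.0631, 0.6629]
tcp_rot: [-0.014, 3.139, -0.059]
wrist_force: [-0.6, 0.4, 1.2]
width: 0.001
grip_force: 0.0
```

```bash
python3 s.py
```

```text
5.9 [ 0.067  0.636  0.311 -0.047  2.194 -1.541] [0.7619 0.0631 0.6629] [-0.6  0.4  1.2]
[[-1.    -0.009  0.003]
 [-0.009  0.999 -0.038]
 [-0.002 -0.038 -0.999]]
```

>>> {"op": "play_rows", "data": {"steps": [-0.06,0,-0.02,0,-0.12,0,-0.04,0]}}

```text
time: 6.15
tool_pos: [0.7982, 0.0597, 0.6387]
tcp_rot: [-0.015, 3.099, -0.056]
wrist_force: [0.0, -0.1, 0.5]
width: 0.006
grip_force: 0.0
```

>>> {"op": "play_rows", "data": {"steps": [-0.06,0,-0.02,0,-0.12,0,-0.04,0]}}

```text
time: 6.4
tool_pos: [0.8299, 0.0566, 0.6202]
tcp_rot: [-0.016, 3.057, -0.052]
wrist_force: [0.3, 0.6, -0.9]
width: 0.003
grip_force: 0.0
```

>>> {"op": "play_rows", "data": {"steps": [-0.06,0,-0.02,0]}}

```text
time: 6.52
tool_pos: [0.8495, 0.0552, 0.614]
tcp_rot: [-0.017, 3.018, -0.048]
wrist_force: [1.3, -0.4, -0.2]
width: -0.001
grip_force: 0.0
```

>>> {"op": "play_rows", "data": {"steps": [-0.06,0,-0.02,0]}}

```text
time: 6.65
tool_pos: [0.8683, 0.0535, 0.6088]
tcp_rot: [-0.018, 2.979, -0.045]
wrist_force: [0.1, -0.2, 0.4]
width: 0.001
grip_force: 0.0
```

```bash
python3 s.py
```

```text
6.65 [ 0.047  0.709  0.312 -0.04   1.959 -1.554] [0.8683 0.0535 0.6088] [ 0.1 -0.2  0.4]
[[-0.987 -0.01   0.162]
 [-0.014  0.999 -0.029]
 [-0.161 -0.031 -0.986]]
```

>>> {"op": "play_rows", "data": {"steps": [-0.046,0.005,-0.04,0]}}

```text
time: 6.78
tool_pos: [0.871, 0.057, 0.6198]
tcp_rot: [-0.018, 2.945, -0.043]
wrist_force: [0.2, -0.1, -0.8]
width: 0.001
grip_force: 0.0
```

>>> {"op": "play_rows", "data": {"steps": [-0.046,0.005,-0.04,0]}}

```text
time: 6.9
tool_pos: [0.8702, 0.0614, 0.6414]
tcp_rot: [-0.02, 2.899, -0.038]
wrist_force: [0.8, 0.1, 0.4]
width: 0.006
grip_force: 0.0
```

>>> {"op": "play_rows", "data": {"steps": [-0.048,0.005,-0.038,0]}}

```text
time: 7.02
tool_pos: [0.8711, 0.065, 0.6588]
tcp_rot: [-0.021, 2.856, -0.035]
wrist_force: [-0.1, -0.0, 0.1]
width: -0.001
grip_force: 0.0
```

>>> {"op": "play_rows", "data": {"steps": [-0.048,0.005,-0.038,0]}}

```text
time: 7.15
tool_pos: [0.8721, 0.0683, 0.6748]
tcp_rot: [-0.022, 2.816, -0.031]
wrist_force: [-0.3, 0.1, 0.1]
width: -0.001
grip_force: 0.0
```

>>> {"op": "play_rows", "data": {"steps": [-0.05,0.005,-0.036,0]}}

```text
time: 7.28
tool_pos: [0.8738, 0.0713, 0.6902]
tcp_rot: [-0.023, 2.776, -0.027]
wrist_force: [-0.1, 0.7, -0.7]
width: 0.001
grip_force: 0.0
```

>>> {"op": "play_rows", "data": {"steps": [-0.05,0.005,-0.036,0]}}

```text
time: 7.4
tool_pos: [0.8746, 0.0742, 0.706]
tcp_rot: [-0.023, 2.736, -0.024]
wrist_force: [-0.2, 0.4, -0.7]
width: 0.002
grip_force: 0.0
```

```bash
python3 s.py
```

```text
7.4 [ 0.072  0.614  0.311 -0.043  1.813 -1.535] [0.8746 0.0742 0.706 ] [-0.2  0.4 -0.7]
[[-0.919 -0.013  0.394]
 [-0.02   1.    -0.013]
 [-0.394 -0.02  -0.919]]
```

>>> {"op": "play_rows", "data": {"steps": [-0.054,0.002,-0.03,0]}}

```text
time: 7.52
tool_pos: [0.8788, 0.0742, 0.7202]
tcp_rot: [-0.025, 2.694, -0.02]
wrist_force: [-0.2, -0.2, 0.0]
width: -0.002
grip_force: 0.0
```

>>> {"op": "play_rows", "data": {"steps": [-0.054,0.002,-0.03,0]}}

```text
time: 7.65
tool_pos: [0.8824, 0.0737, 0.7339]
tcp_rot: [-0.025, 2.654, -0.017]
wrist_force: [0.2, -0.3, 1.0]
width: -0.002
grip_force: 0.0
```

>>> {"op": "play_rows", "data": {"steps": [-0.055,0.002,-0.028,0]}}

```text
time: 7.78
tool_pos: [0.8857, 0.0735, 0.7489]
tcp_rot: [-0.025, 2.613, -0.013]
wrist_force: [-0.6, -0.9, -0.2]
width: -0.005
grip_force: 0.0
```

>>> {"op": "play_rows", "data": {"steps": [-0.056,0.002,-0.026,0]}}

```text
time: 7.9
tool_pos: [0.889, 0.0735, 0.7642]
tcp_rot: [-0.026, 2.57, -0.01]
wrist_force: [-0.1, 0.7, 0.5]
width: -0.0
grip_force: 0.0
```

>>> {"op": "play_rows", "data": {"steps": [-0.057,0.002,-0.024,0]}}

```text
time: 8.02
tool_pos: [0.8925, 0.0735, 0.7795]
tcp_rot: [-0.027, 2.527, -0.006]
wrist_force: [0.6, -0.2, 0.4]
width: 0.001
grip_force: 0.0
```

>>> {"op": "play_rows", "data": {"steps": [-0.058,0.002,-0.022,0]}}

```text
time: 8.15
tool_pos: [0.8961, 0.0735, 0.7947]
tcp_rot: [-0.028, 2.485, -0.003]
wrist_force: [-0.3, 0.3, -0.1]
width: 0.001
grip_force: 0.0
```

>>> {"op": "play_rows", "data": {"steps": [-0.058,0.002,-0.022,0]}}

```text
time: 8.28
tool_pos: [0.8983, 0.0735, 0.8109]
tcp_rot: [-0.029, 2.442, 0.0]
wrist_force: [0.4, 0.1, 0.5]
width: 0.002
grip_force: 0.0
```

```bash
python3 s.py
```

```text
8.275 [ 0.067  0.538  0.312 -0.035  1.593 -1.541] [0.8983 0.0735 0.8109] [0.4 0.1 0.5]
[[-0.765 -0.021  0.643]
 [-0.021  1.     0.008]
 [-0.643 -0.007 -0.765]]
```

The tilt is now 0.70 rad outward, enough to pass the finger obliquely through the ring. I'll move down to the pivot side of the ring, short of entering it.

>>> {"op": "play_rows", "data": {"steps": [0.052,0.0025,0.019,0,0.104,0.005,0.038,0,0.156,0.0075,0.057,0,0.208,0.01,0.076,0,0.26,0.0125,0.095,0,0.312,0.015,0.114,0,0.364,0.0175,0.133,0,0.416,0.02,0.152,0,0.468,0.0225,0.171,0,0.52,0.025,0.19,0]}}

```text
time: 9.52
tool_pos: [0.6197, 0.0893, 0.3299]
tcp_rot: [-0.028, 2.443, 0.001]
wrist_force: [-0.1, -0.1, -0.2]
width: 0.005
grip_force: 0.0
```

```bash
python3 s.py
```

```text
9.525 [ 0.15  -0.249  2.113 -0.159  0.589 -1.343] [0.6197 0.0893 0.3299] [-0.1 -0.1 -0.2]
[[-0.765 -0.021  0.643]
 [-0.02   1.     0.008]
 [-0.643 -0.007 -0.766]]
```

>>> {"op": "play_rows", "data": {"steps": [0.045,0.002,0.0,0,0.09,0.004,0.01,0,0.13,0.006,0.035,0,0.16,0.008,0.057,0,0.16,0.008,0.057,0]}}

```text
time: 10.15
tool_pos: [0.5313, 0.0939, 0.18]
tcp_rot: [-0.03, 2.451, -0.002]
wrist_force: [0.5, 0.2, 0.2]
width: -0.001
grip_force: 0.0
```

```bash
python3 s.py; python3 - <<'E'
from workcell import bot
import cv2,pickle,numpy as np
d={n:bot.read_camera(n) for n in("top","scene","wrist")};pickle.dump(d,open("c1.pkl","wb"))
a=cv2.resize(d["top"]["pixels"][160:290,200:330],None,fx=3,fy=3,interpolation=cv2.INTER_CUBIC)
b=cv2.resize(d["scene"]["pixels"][160:290,180:310],None,fx=3,fy=3,interpolation=cv2.INTER_CUBIC)
cv2.imwrite("pics/m1.png",np.hstack([a,b]));cv2.imwrite("pics/w1.png",d["wrist"]["pixels"])
E
```

```text
10.15 [ 0.204 -0.281  2.426 -0.378  0.338 -1.077] [0.5313 0.0939 0.18  ] [0.5 0.2 0.2]
[[-0.771 -0.021  0.637]
 [-0.022  1.     0.007]
 [-0.637 -0.009 -0.771]]
```

View pics/m1.png

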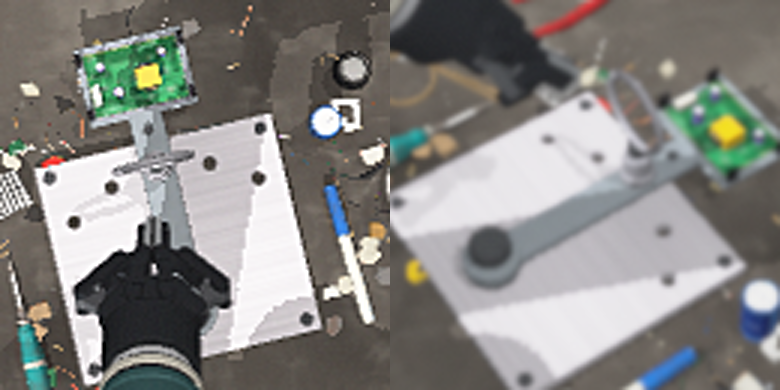

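View pics/w1.png

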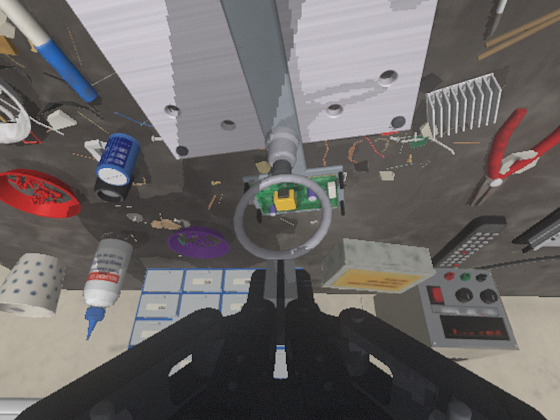

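The wrist view shows the ring centred near pixel (283,216), with outer edges at columns 235–331 and rows 173–259. The fingertips are just below it at (280,262). The top view shows the fingers lined up with the ring, so I'll compare this with the projected ring centre.

```bash
python3 - <<'E'
import pickle,numpy as np
from h import *
d=pickle.load(open("c1.pkl","rb"));w=d["wrist"];T=d["top"]
y=.204;u=np.array([np.cos(y),np.sin(y),0]);v=np.array([-u[1],u[0],0]);P=np.array([.4597,.0666,0])
C=P+.14*u+[0,0,.106]
th=np.linspace(0,2*np.pi,60)
q=np.array([proj(w,C+.034*(np.cos(t)*v+np.sin(t)*np.array([0,0,1]))) for t in th])
print(C,proj(w,C),q.min(0),q.max(0))
# wrist image vs expected: top of ring (centreline), left/right
for uv in((283,253),(240,216),(326,216)): 
    o=-w["R"].T@w["t"];r=w["R"].T@np.linalg.solve(w["mtx"],[uv[0],uv[1],1.]);X=o+r*((C-o)@u)/(r@u);e=X-C;print(uv,X.round(4),"lat",e@v,"z",e[2])
a=np.array([.637,.007,-.771]);tip=np.array([.5313,.0939,.18])+.017*a
k=((C-tip)@u)/(a@u);X=tip+a*k;print("axial to ring plane",k,"lat",(X-C)@v,"dz",X[2]-C[2])
print("tip px",proj(w,tip),proj(T,tip),proj(T,C+[0,0,.034]))
E
```

```text
[0.59679697 0.09496232 0.106     ] [278.70257912 215.85425692] [235.27025681 179.77776476] [324.06181852 257.56807552]
(283, 253) [0.5961 0.0982 0.1368] lat 0.0033188464124331986 z 0.030835909897587985
(240, 216) [0.603  0.065  0.1029] lat -0.030546718980327552 z -0.003072725773418508
(326, 216) [0.5897 0.1294 0.1098] lat 0.03520256209886772 z 0.0038179448763356882
axial to ring plane 0.08593199157849479 lat -0.00034903321193393823 dz -0.0053605655070194935
tip px [277.75185226 262.60557801] [250.8969428  234.61919618] [250.45406947 213.31479875]
```

>>> {"op": "play_rows", "data": {"steps": [-0.003,0.0025,0.01,0,-0.003,0.0025,0.025,0,-0.003,0.0025,0.04,0,-0.003,0.0025,0.055,0,-0.003,0.0025,0.07,0,-0.003,0.0025,0.075,0]}}

```text
time: 11.05
tool_pos: [0.5852, 0.0972, 0.1277]
tcp_rot: [-0.028, 2.446, -0.001]
wrist_force: [-4.2, -1.3, 0.1]
width: -0.001
grip_force: 1.8
```

```bash
python3 s.py
```

```text
11.05 [ 0.185 -0.067  2.374 -0.65   0.185 -0.807] [0.5852 0.0972 0.1277] [-4.2 -1.3  0.1]
[[-0.768 -0.02   0.64 ]
 [-0.021  1.     0.007]
 [-0.64  -0.008 -0.768]]
```

The force shows the finger grazing the top wire as it enters, because I aimed a little high. I'll back off perpendicular to the finger and go in a little further.

>>> {"op": "play_rows", "data": {"steps": [0.003,0,-0.002,0,0.005,0,0.0,0,0.005,0,0.006,0,0.005,0,0.012,0,0.005,0,0.012,0]}}

```text
time: 11.68
tool_pos: [0.5893, 0.0978, 0.117]
tcp_rot: [-0.029, 2.443, 0.001]
wrist_force: [-0.2, 0.3, 0.1]
width: 0.004
grip_force: 0.0
```

```bash
python3 s.py;python3 - <<'E'
from workcell import bot
import cv2,pickle,numpy as np
d={n:bot.read_camera(n) for n in("top","scene","wrist")};pickle.dump(d,open("c2.pkl","wb"))
a=cv2.resize(d["wrist"]["pixels"][120:320,180:380],None,fx=2,fy=2,interpolation=cv2.INTER_CUBIC)
b=cv2.resize(d["scene"]["pixels"][160:260,210:310],None,fx=4,fy=4,interpolation=cv2.INTER_CUBIC)
cv2.imwrite("pics/m2.png",np.hstack([a,b]))
E
```

```text
11.675 [ 0.183 -0.039  2.374 -0.765  0.158 -0.692] [0.5893 0.0978 0.117 ] [-0.2  0.3  0.1]
[[-0.766 -0.021  0.643]
 [-0.021  1.     0.008]
 [-0.643 -0.007 -0.766]]
```

View pics/m2.png

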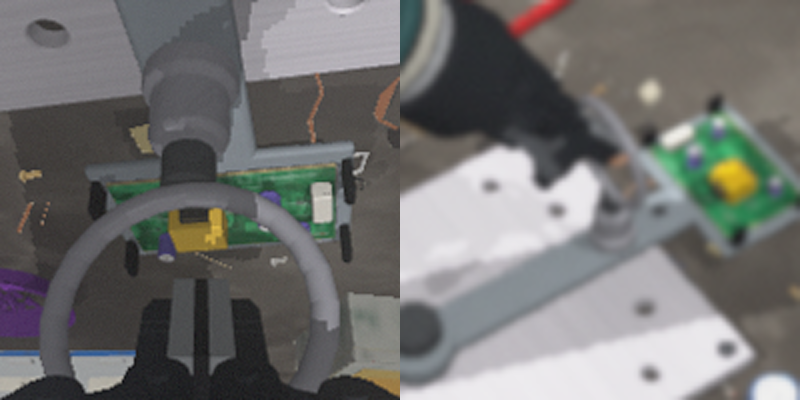

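The wrist crop on the left shows the closed fingertips inside the ring with no contact force. Now I'll lift straight up gently.

>>> {"op": "play_rows", "data": {"steps": [0,0,0.004,0,-0.0025,0,0.001,0,-0.005,0,-0.002,0,-0.0075,0,-0.005,0,-0.01,0,-0.008,0,-0.0115,0,-0.01,0]}}

```text
time: 12.58
tool_pos: [0.5894, 0.097, 0.1294]
tcp_rot: [-0.028, 2.449, -0.002]
wrist_force: [-3.2, -2.1, -6.4]
width: 0.005
grip_force: 3.2
```

```bash
python3 s.py
```

```text
12.575 [ 0.182 -0.062  2.363 -0.623  0.19  -0.836] [0.5894 0.097  0.1294] [-3.2 -2.1 -6.4]
[[-0.769 -0.02   0.639]
 [-0.021  1.     0.006]
 [-0.639 -0.009 -0.769]]
```

>>> {"op": "play_rows", "data": {"steps": [-0.0022,0,-0.0027,0,-0.0045,0,-0.0054,0,-0.0045,0,-0.0054,0]}}

```text
time: 12.95
tool_pos: [0.5896, 0.0971, 0.137]
tcp_rot: [-0.028, 2.448, -0.002]
wrist_force: [-4.9, -1.8, -7.0]
width: -0.001
grip_force: 4.3
```

```bash
python3 s.py;python3 - <<'E'
from workcell import bot
import cv2,pickle,numpy as np
d={n:bot.read_camera(n) for n in("top","scene","wrist")};pickle.dump(d,open("c3.pkl","wb"))
a=cv2.resize(d["wrist"]["pixels"][120:320,180:380],None,fx=2,fy=2,interpolation=cv2.INTER_CUBIC)
b=cv2.resize(d["scene"]["pixels"][160:260,210:310],None,fx=4,fy=4,interpolation=cv2.INTER_CUBIC)
cv2.imwrite("pics/m3.png",np.hstack([a,b]))
E
```

```text
12.95 [ 0.182 -0.075  2.358 -0.573  0.204 -0.887] [0.5896 0.0971 0.137 ] [-4.9 -1.8 -7. ]
[[-0.769 -0.02   0.639]
 [-0.021  1.     0.006]
 [-0.639 -0.008 -0.769]]
```

View pics/m3.png

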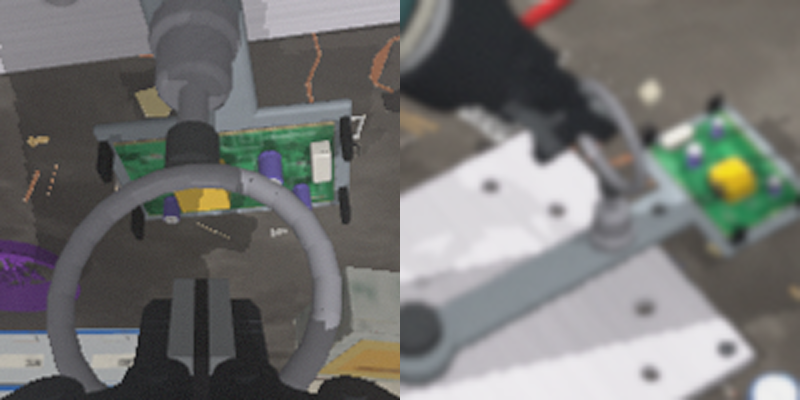

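The pin shaft now shows above the sleeve, so the pin has lifted. I'll estimate how far from the ring's lower arc, at row 217 before the lift and row 209 now.

```bash
python3 - <<'E'
import pickle,numpy as np
from h import *
u=np.array([np.cos(.204),np.sin(.204),0]);C=np.array([.4597,.0666,.106])+.14*u
for f,uv in(("c2.pkl",(280,217)),("c3.pkl",(278.5,208.5))):
    w=pickle.load(open(f,"rb"))["wrist"];o=-w["R"].T@w["t"];r=w["R"].T@np.linalg.solve(w["mtx"],[uv[0],uv[1],1.]);print(o+r*((C-o)@u)/(r@u))
E
```

```text
[0.59617447 0.09797135 0.07077845]
[0.59649262 0.09643345 0.08506583]
```

The lift is about 14 mm. Now I'll swing along the arc to hole2, about 49 mm toward -y.

>>> {"op": "play_rows", "data": {"steps": [-0.0004,-0.003,0.0003,0,-0.0008,-0.009,0.0007,0,-0.0013,-0.015,0.0011,0,-0.0016,-0.021,0.0014,0,-0.0017,-0.027,0.0016,0,-0.0016,-0.033,0.0015,0,-0.0012,-0.039,0.0013,0,-0.0006,-0.044,0.001,0,-0.0001,-0.0475,0.0006,0,-0.0001,-0.0486,0.0006,0]}}

```text
time: 14.35
tool_pos: [0.592, 0.0492, 0.1378]
tcp_rot: [-0.029, 2.446, 0.0]
wrist_force: [-5.0, 1.0, -6.2]
width: -0.0
grip_force: 3.8
```

```bash
python3 s.py;python3 - <<'E'
from workcell import bot
import cv2,pickle,numpy as np
from h import *
d={n:bot.read_camera(n) for n in("top","wrist")};pickle.dump(d,open("c4.pkl","wb"))
P=np.array([.4597,.0666])
def cradle(c):
    h=cv2.cvtColor(c["pixels"],cv2.COLOR_BGR2HSV);m=cv2.inRange(h,(45,90,40),(80,255,200));m[:140]=0;m[240:]=0;m[:,:200]=0;m[:,310:]=0
    k=cv2.findContours(m,cv2.RETR_EXTERNAL,cv2.CHAIN_APPROX_NONE)[0];k=max(k,key=cv2.contourArea)
    uv=cv2.minAreaRect(k)[0];X=onplane(c,uv,.032)[:2]-P;return cv2.contourArea(k),uv,np.hypot(*X),np.arctan2(X[1],X[0])
for f in("c0.pkl","c3.pkl","c4.pkl"): print(f,cradle(pickle.load(open(f,"rb"))["top"]))
E
```

```text
14.35 [ 0.057 -0.091  2.371 -0.174  0.169 -1.376] [0.592  0.0492 0.1378] [-5.   1.  -6.2]
[[-0.767 -0.021  0.641]
 [-0.021  1.     0.008]
 [-0.641 -0.007 -0.768]]
c0.pkl (559.5, (244.7478485107422, 184.94097900390625), np.float64(0.22667063878597535), np.float64(0.21035642529055945))
c3.pkl (546.0, (245.87648010253906, 184.69410705566406), np.float64(0.22662065702800507), np.float64(0.19601808481230618))
c4.pkl (540.0, (273.65386962890625, 183.2692413330078), np.float64(0.2266674300726077), np.float64(-0.15124212429121275))
```

The arm has swung about -0.35 rad by the cradle bearing, which puts it at hole2. I'll lower it gently and watch the force. If spring load remains after 10 mm, the nose has entered the hole.

>>> {"op": "play_rows", "data": {"steps": [0.0016,0,0.0019,0,0.0032,0,0.0038,0,0.0048,0,0.0058,0,0.0064,0,0.0077,0,0.0064,0,0.0077,0]}}

```text
time: 15.08
tool_pos: [0.5921, 0.0492, 0.1277]
tcp_rot: [-0.029, 2.446, -0.0]
wrist_force: [-5.4, 0.8, -5.7]
width: 0.005
grip_force: 3.9
```

```bash
python3 s.py
```

```text
15.075 [ 0.057 -0.072  2.378 -0.206  0.143 -1.344] [0.5921 0.0492 0.1277] [-5.4  0.8 -5.7]
[[-0.767 -0.021  0.641]
 [-0.021  1.     0.008]
 [-0.641 -0.008 -0.768]]
```

The spring load is still there, so the nose is in the hole. I'll lower it the rest of the way until the finger is free.

>>> {"op": "play_rows", "data": {"steps": [0.0013,0,0.0015,0,0.0026,0,0.0031,0,0.0038,0,0.0046,0,0.0051,0,0.0061,0,0.0064,0,0.0077,0,0.0064,0,0.0077,0]}}

```text
time: 15.82
tool_pos: [0.5945, 0.0493, 0.1204]
tcp_rot: [-0.029, 2.44, 0.001]
wrist_force: [-2.6, 0.5, -1.1]
width: -0.001
grip_force: 1.2
```

```bash
python3 s.py;python3 - <<'E'
from workcell import bot
import cv2,pickle,numpy as np
d={n:bot.read_camera(n) for n in("top","scene","wrist")};pickle.dump(d,open("c5.pkl","wb"))
a=cv2.resize(d["wrist"]["pixels"][120:320,180:380],None,fx=2,fy=2,interpolation=cv2.INTER_CUBIC)
b=cv2.resize(d["scene"]["pixels"][160:260,210:310],None,fx=4,fy=4,interpolation=cv2.INTER_CUBIC)
cv2.imwrite("pics/m5.png",np.hstack([a,b]))
E
```

```text
15.825 [ 0.057 -0.053  2.382 -0.248  0.116 -1.301] [0.5945 0.0493 0.1204] [-2.6  0.5 -1.1]
[[-0.764 -0.021  0.645]
 [-0.021  1.     0.008]
 [-0.645 -0.007 -0.764]]
```

>>> {"op": "play_rows", "data": {"steps": [0.002,0,0.001,0,0.004,0,0.001,0,0.004,0,0.001,0]}}

```text
time: 16.35
tool_pos: [0.5903, 0.0489, 0.115]
tcp_rot: [-0.029, 2.444, 0.0]
wrist_force: [-0.5, -0.3, 0.3]
width: -0.003
grip_force: 0.0
```

```bash
python3 s.py;python3 - <<'E'
from workcell import bot
import cv2,pickle,numpy as np
d={n:bot.read_camera(n) for n in("top","scene","wrist")};pickle.dump(d,open("c5.pkl","wb"))
a=cv2.resize(d["wrist"]["pixels"][120:320,180:380],None,fx=2,fy=2,interpolation=cv2.INTER_CUBIC)
b=cv2.resize(d["scene"]["pixels"][160:260,210:310],None,fx=4,fy=4,interpolation=cv2.INTER_CUBIC)
cv2.imwrite("pics/m5.png",np.hstack([a,b]))
E
```

```text
16.35 [ 0.057 -0.051  2.39  -0.268  0.109 -1.282] [0.5903 0.0489 0.115 ] [-0.5 -0.3  0.3]
[[-0.766 -0.021  0.642]
 [-0.021  1.     0.008]
 [-0.642 -0.007 -0.767]]
```

View pics/m5.png

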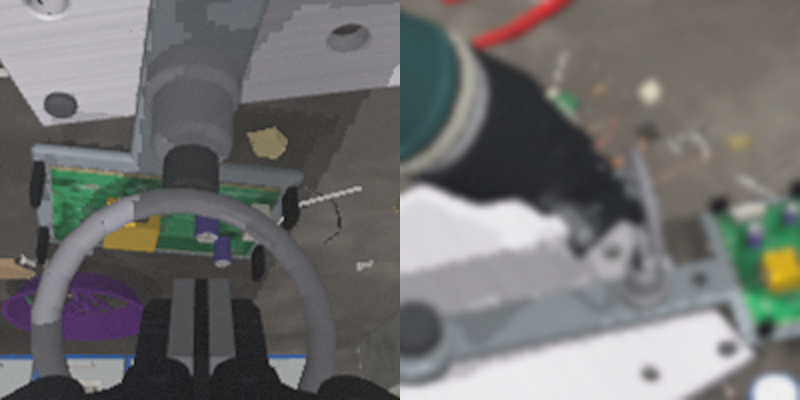

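The collar is back on the sleeve with no bare shaft showing, as before the lift, and the force is zero, so the pin is home. Now I'll draw the finger straight back out of the ring.

>>> {"op": "play_rows", "data": {"steps": [0,0,-0.008,0,0,0,-0.02,0,0,0,-0.032,0,0,0,-0.044,0,0,0,-0.06,0,0,0,-0.08,0,0,0,-0.1,0,-0.02,0,-0.12,0,-0.05,0,-0.14,0,-0.05,0,-0.14,0]}}

```text
time: 17.75
tool_pos: [0.5411, 0.0492, 0.2604]
tcp_rot: [-0.028, 2.435, 0.001]
wrist_force: [0.2, -1.8, 0.7]
width: -0.003
grip_force: 0.0
```

```bash
python3 s.py;python3 - <<'E'
from workcell import bot
import cv2,pickle,numpy as np
from h import *
d={n:bot.read_camera(n) for n in("top","wrist")};pickle.dump(d,open("c6.pkl","wb"))
P=np.array([.4597,.0666])
def cradle(c):
    h=cv2.cvtColor(c["pixels"],cv2.COLOR_BGR2HSV);m=cv2.inRange(h,(45,90,40),(80,255,200));m[:140]=0;m[240:]=0;m[:,:200]=0;m[:,310:]=0
    k=max(cv2.findContours(m,cv2.RETR_EXTERNAL,cv2.CHAIN_APPROX_NONE)[0],key=cv2.contourArea)
    X=onplane(c,cv2.minAreaRect(k)[0],.032)[:2]-P;return np.hypot(*X),np.arctan2(X[1],X[0])
print(cradle(d["top"]))
a=d["top"]["pixels"][90:330,140:440];b=d["wrist"]["pixels"]
cv2.imwrite("pics/m6.png",np.hstack([cv2.resize(a,(400,320)),cv2.resize(b,(400,320))]))
E
```

```text
17.75 [ 0.066 -0.392  2.346 -0.074  0.483 -1.476] [0.5411 0.0492 0.2604] [ 0.2 -1.8  0.7]
[[-0.761 -0.021  0.649]
 [-0.02   1.     0.008]
 [-0.649 -0.007 -0.761]]
(np.float64(0.22666699522159556), np.float64(-0.15278363187620775))
```

View pics/m6.png

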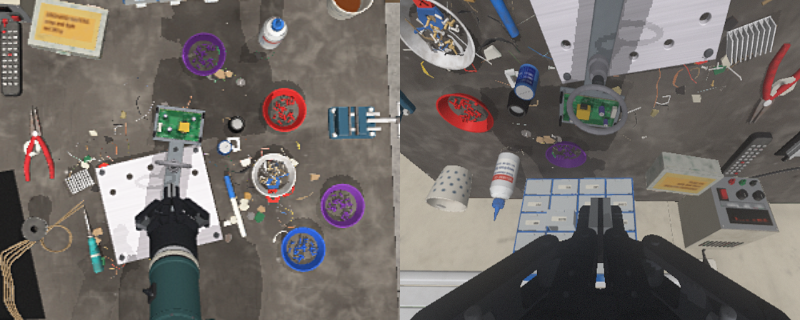

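The arm sits at hole2, the finger is clear of the ring, and the other things haven't moved. Handing in.

```bash
python3 -c "
from workcell import bot
print(bot.read_state()['wrist_force'].round(1)); print(bot.finish_job())"
```

```text
[-0.3 -0.4 -1.3]
the job is handed in; nothing more can be done
None
```

The arm is one hole on, at hole2 on the screw dish's side, with the pin home and the finger out of the ring; forces at the wrist stayed under about 10 N, the other things look undisturbed, and the job is handed in at about 18 s, with no verdict returned.

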